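# Tare the parts dish and set the bench scale to counting

### The job

The empty parts dish is on the counting scale and screws are to be counted into it, so set the scale up: with a fingertip, lightly press and let go the tare key (the wide key at the right-hand end of the row, seen from the robot), then the mode key (square, second from the left), then the enter key (second from the right, longer front to back), one at a time in that order. Press neither the round power key nor the units key in the middle, and do not touch the pan or the dish, which would upset the tare. Leave the dish, the jar, the tape measure and the screwdriver where they are.

Things in the scene. Friction and masses are not known exactly. Their poses are not given: they have to be found in the camera images.
- scale: bench counting scale, grey case, fixed, 315 mm deep (x) by 270 mm wide (y), 74 mm high. Origin on the bench under its middle; x runs from the operator's side to the back, z up. The operator's side with its sloping dark console faces the robot, turned by up to 0.4 rad
- panel_mid (a point): centre of the console's flat dark panel, 59 mm above the bench. The panel is 120 mm deep, 270 mm wide and rises away from the robot at 10 degrees (0.175 rad). x: up the slope; y: left, seen from the robot; z: outward normal. Display in the upper half, 3 mm proud. Keys in one row at x = -30 mm, y (mm): power +88, mode +50, units +12, enter -26, tare -74
- key_tare_top (a point): tare key: the wide key at the right-hand end of the row, 34 mm along the row by 18 mm. Its top stands 8 mm above the panel; the point is the centre of its top face and moves with the key. The point's z axis is the panel's outward normal, y runs along the key row to the left as seen from the robot.
- key_mode_top (a point): mode key: square, 18 mm, second from the left, beside the round power key. Its top stands 8 mm above the panel; the point is the centre of its top face and moves with the key. The point's z axis is the panel's outward normal, y runs along the key row to the left as seen from the robot.
- key_enter_top (a point): enter key: second from the right, 18 mm along the row and 28 mm front to back, the only one longer that way. Its top stands 8 mm above the panel; the point is the centre of its top face and moves with the key. The point's z axis is the panel's outward normal, y runs along the key row to the left as seen from the robot.
- key_power_top (a point): power key, not to be pressed: round, 18 mm across, at the left-hand end of the row. Its top stands 8 mm above the panel; the point is the centre of its top face and moves with the key. The point's z axis is the panel's outward normal, y runs along the key row to the left as seen from the robot.
- key_units_top (a point): units key, not to be pressed: square, 18 mm, the middle one of the five. Its top stands 8 mm above the panel; the point is the centre of its top face and moves with the key. The point's z axis is the panel's outward normal, y runs along the key row to the left as seen from the robot.
- key_power (a joint): how far the power key is pushed in along the panel's normal, m: 0 at rest, 0.005 at its stop. It counts as pressed past 0.002 (held about 0.1 s). Spring: 1.5 N to start it moving, 6.5 N at the stop (pushing on past it is heavy-handed: keep well under 20 N); it springs back when let go.
- key_mode (a joint): how far the mode key is pushed in along the panel's normal, m: 0 at rest, 0.005 at its stop. It counts as pressed past 0.002 (held about 0.1 s). Spring: 1.5 N to start it moving, 6.5 N at the stop (pushing on past it is heavy-handed: keep well under 20 N); it springs back when let go.
- key_units (a joint): how far the units key is pushed in along the panel's normal, m: 0 at rest, 0.005 at its stop. It counts as pressed past 0.002 (held about 0.1 s). Spring: 1.5 N to start it moving, 6.5 N at the stop (pushing on past it is heavy-handed: keep well under 20 N); it springs back when let go.
- key_enter (a joint): how far the enter key is pushed in along the panel's normal, m: 0 at rest, 0.005 at its stop. It counts as pressed past 0.002 (held about 0.1 s). Spring: 1.5 N to start it moving, 6.5 N at the stop (pushing on past it is heavy-handed: keep well under 20 N); it springs back when let go.
- key_tare (a joint): how far the tare key is pushed in along the panel's normal, m: 0 at rest, 0.005 at its stop. It counts as pressed past 0.002 (held about 0.1 s). Spring: 1.5 N to start it moving, 6.5 N at the stop (pushing on past it is heavy-handed: keep well under 20 N); it springs back when let go.
- pan: the scale's weighing pan, a flat steel plate 190 mm (x) by 250 mm (y), 8 mm thick, behind the console. Its upper face is 74 mm above the bench; its origin is the centre of its underside. Not to be touched
- dish: empty round steel parts dish standing loose on the pan: 110 mm across the rim, 28 mm high, on a 68 mm black rubber foot. Origin at the centre of its underside. Not to be touched
- jar: bystander: glass jar of screws, 68 mm across, 90 mm high, on the bench beside the scale. Origin at the centre of its underside
- tape: bystander: tape measure standing on the bench beside the scale, 72 by 38 mm, 66 mm high. Origin at the centre of its underside
- screwdriver: bystander: screwdriver 200 mm long, 29 mm thick at the handle, lying on the bench in front of the console, roughly along the key row. Origin on the bench below its middle; x points to the tip

How it is judged:
By the outcome, as a careful person would: the job done as asked, in the order asked, and still so for the second after the job is handed in, with the robot touching nothing.
It also fails if it takes over 42 s, if anything falls off the work surface, if the arm or the gripper's body presses on something with over 40 N, if the wrist force passes 120 N, or if a joint passes its speed limit or range.

### The arm

A 7-joint arm with a two-finger parallel gripper is mounted at the origin on the work surface. World frame = base frame: x ahead of the robot, y to its left, z up, the work surface at z = 0. Lengths are in m, angles in degrees, forces in N, time in s.
With the tool pointing down it reaches from about 0.4 to 0.875 m from the base axis. Payload 19.3 kg.
Tool frame: the origin (TCP) lies on the centre line of the jaws, within the pads' length; the fingertips stand 19 mm ahead of it and the grasp point (between the pads) is the TCP; z points along the fingers, y is the line along which they close (so a half turn about z gives the same grasp; the last joint's range is limited). The gripper opens to 85 mm and grips with 20 to 120 N. Pads are 22 mm wide; open, the fingers measure 114 mm over their backs; the gripper's body (76 mm by 85 mm) begins 54 mm behind the grasp point. The pads swing forward as they close: fully open they stand 13 mm farther back than shut.
Start: joints at [68.973, 29.874, -2.08, 91.645, 1.215, 58.505, -6.463], TCP at [0.183, -0.598, 0.25] pointing down, gripper open.
Joint ranges: [-166.77, 166.77], [-17.47, 122.26], [-85.68, 81.53], [9.62, 139.38], [-72.42, 252.41], [9.2, 110.78], [-144.41, 144.41]. Speed limits (degrees/s): [108.29, 108.29, 136.94, 136.94, 172.46, 172.46, 172.46].

### API

Orientations are given as a 3x3 rotation matrix whose columns are the frame's x, y, z axes.
In Python, from station import * gives the robot as it stands.
- The arm moves only by the tool send_rows, never from a script. Its argument "commands" is text: rows parted by semicolons, each of 7 numbers parted by spaces: the turn, a rotation vector about the world's x, y, z in degrees, then the shift along the world's x, y, z in m, then the finger opening in m, from 0 to 0.0854. A call has exactly 10 rows; each row is the pose to reach, as a shift and turn from the pose commanded when the call began; what a row does not reach only later rows make up. A row lasts 1/8 s, in which the tool goes at most 62.5 mm and 10.7 degrees, less where a joint would pass 70% of its speed; a pose out of reach is approached as far as the arm can. A call with a gripper value outside its range is refused whole. The fingers move at their own pace and stop on an object; "newtons" is the grip in N (left out, the last holds). Time passes only in rows, so rows that repeat a pose let the fingers close, or fill a call up. It gives the time, the measured TCP pose, the force and the opening at its end, in the units of the state.
- get_obs(): the state, without advancing time (a new reading comes with each control period).
- get_image(name): name is "side" or "top" or "wrist"; returns a dict with "image" (400x640x3 uint8, blue, green, red), "mtx" (3x3 intrinsics, pixels), "dist_coeffs" ([k1, k2, p1, p2, k3] as OpenCV has them; the pictures are not rectified), "extrinsics" (4x4, takes a point from camera to world coordinates); the wrist camera has in their place "hand_eye" (4x4, takes a point from camera to tool coordinates, whose origin is the TCP and whose axes are the flange's). Camera axes: x right, y up, looking along -z (the intrinsics and any distortion apply to the point x, -y, -z); pixel columns grow to the right and rows downward; lengths in m; the calibration is good to about 2 mm. A picture is of the moment at which its call begins: read the wrist's pose just before it. There is no depth.
- finish_job(): hands the job in, once; it reports no verdict.
The state is a dict: "clock": time; "joints": joint angles; "qd": joint speeds; "joint_efforts": joint torques, N m; "ee_pos": TCP position; "ee_rot": TCP orientation; "contact_force": force on the tool from outside, world axes, zero at the start; "moment": the same for the moment, N m; "grip_width": finger opening in m.
Only numpy, scipy, OpenCV 4.12 (cv2) and the standard library are available. Lean on these libraries where they do the work, as an engineer would, in place of code of your own. Each camera call takes 0.05 s, during which the arm holds its last target. There are 200 camera calls.

## Working session

There is one attempt and no reset: what is moved stays moved. The work goes in short steps, Python scripts to look and compute and a tool call to move; the robot and the scene stay as the last step left them, time stands still between calls to the robot, and variables do not carry over. Pictures are saved under pics/ and viewed, on a budget of 10 in all, crops included, one or two more only if the job needs it, and the job is handed in when it is done.

Besides the shell and the picture viewer there is one more tool, called after "Emit:" as name(argument=value, ...) on one line, values as JSON. send_rows: Moves the arm, as the interface text tells. Its arguments: {"type":"object","properties":{"commands":{"type":"string"},"newtons":{"type":"number"}},"required":["commands"]}

```bash
mkdir -p pics; ls; python3 - <<'E'
from station import *
import cv2,numpy as np
o=get_obs();print({k:np.round(v,3) for k,v in o.items()})
for n in("top","side"):
    d=get_image(n);cv2.imwrite(f"pics/{n}0.png",d["image"]);print(n,d["mtx"],d["dist_coeffs"],np.round(d["extrinsics"],3))
E
```

```text
pics
{'clock': np.float64(0.0), 'joints': array([68.974, 29.909, -2.081, 91.675,  1.215, 58.505, -6.463]), 'qd': array([-0.021, -0.003, -0.049,  0.021, -0.011,  0.014,  0.   ]), 'joint_efforts': array([-0.0000e+00, -9.2711e+01,  1.9800e+00, -3.6992e+01,  1.8000e-02,
        8.0000e-03,  0.0000e+00]), 'ee_pos': array([ 0.183, -0.597,  0.25 ]), 'ee_rot': array([[ 0.956,  0.292, -0.   ],
       [ 0.292, -0.956,  0.001],
       [-0.   , -0.001, -1.   ]]), 'contact_force': array([ 0.554, -0.523, -0.438]), 'moment': array([-0.016, -0.01 , -0.002]), 'grip_width': np.float64(0.085)}
top [[469.86300142   0.         325.9959518 ]
 [  0.         469.86300142 201.02929303]
 [  0.           0.           1.        ]] [0.04259811 0.         0.         0.         0.        ] [[-0.014  0.998 -0.067  0.532]
 [-1.    -0.013  0.017  0.077]
 [ 0.016  0.068  0.998  1.047]
 [ 0.     0.     0.     1.   ]]
side [[441.71100172   0.         324.02402039]
 [  0.         441.71100172 203.10109691]
 [  0.           0.           1.        ]] [-0.11065333  0.          0.          0.          0.        ] [[ 0.752  0.518 -0.408  0.241]
 [-0.659  0.573 -0.487 -0.384]
 [-0.019  0.635  0.772  0.756]
 [ 0.     0.     0.     1.   ]]
```

View pics/top0.png

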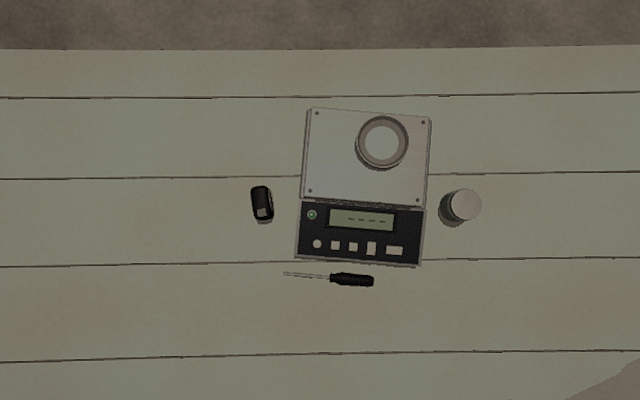

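View pics/side0.png

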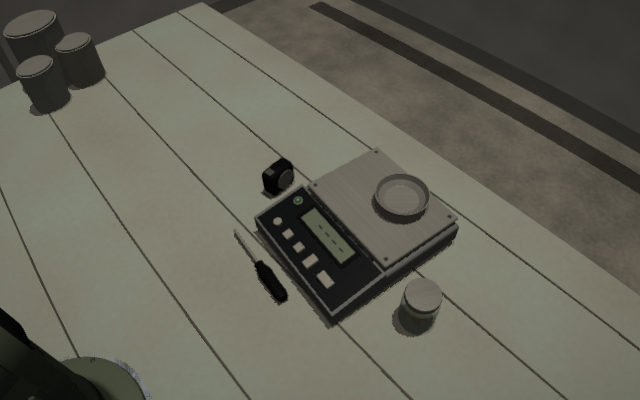

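Top view: keys run in a row from power (317,244) to tare (394,250). Side view: power (277,221) to tare (326,280). The jar is at the right, the tape at the left, and the screwdriver lies in front.

```bash
cat > h.py <<'E'
import cv2,numpy as np
from station import *
def ray(d,uv,T):
    p=cv2.undistortPoints(np.array([[uv]],float),d["mtx"],np.array(d["dist_coeffs"]))[0,0]
    v=T[:3,:3]@np.array([p[0],-p[1],-1]);return T[:3,3],v/np.linalg.norm(v)
def plane(d,uv,T,z):
    o,v=ray(d,uv,T);return o+v*(z-o[2])/v[2]
def keys(img,seeds,r=14,thr=None):
    out=[]
    for u,v in seeds:
        x0,y0=int(u)-r,int(v)-r
        c=cv2.cvtColor(img[y0:y0+2*r+1,x0:x0+2*r+1],cv2.COLOR_BGR2GRAY)
        t,m=cv2.threshold(c,0,255,cv2.THRESH_BINARY+cv2.THRESH_OTSU)
        n,l,s,ce=cv2.connectedComponentsWithStats(m)
        k=l[r,r] or 1+np.argmax(s[1:,4]); out.append((ce[k][0]+x0,ce[k][1]+y0,s[k][4]))
    return np.array(out)
E
python3 - <<'E'
from h import *
T=get_image("top");S=get_image("side")
kt=keys(T["image"],[(317,244),(335,245),(353,246),(371,248),(394,250)],9)
ks=keys(S["image"],[(277,221),(288,233),(298,246),(310,261),(326,280)],9)
print(kt.round(1),ks.round(1))
P=[]
for a,b in zip(kt,ks):
    p=plane(T,a[:2],T["extrinsics"],.0617);q=plane(S,b[:2],S["extrinsics"],.0617)
    o1,v1=ray(T,a[:2],T["extrinsics"]);o2,v2=ray(S,b[:2],S["extrinsics"])
    st=np.linalg.lstsq(np.c_[v1,-v2],o2-o1,rcond=None)[0]
    x=(o1+v1*st[0]+o2+v2*st[1])/2
    print(p.round(4),q.round(4),x.round(4)); P.append((p+q)/2)
P=np.array(P);d=P[4]-P[0];print(np.linalg.norm(d),np.degrees(np.arctan2(d[0],-d[1])))
E
```

```text
[[316.6 243.3  61. ]
 [334.9 244.9  78. ]
 [352.8 246.2  75. ]
 [370.9 247.9 115. ]
 [393.8 249.9 140. ]] [[277.2 220.7  56. ]
 [287.6 233.4  75. ]
 [298.4 246.6  80. ]
 [309.6 260.5 129. ]
 [325.  278.9 169. ]]
[0.5106 0.0809 0.0617] [0.5089 0.0826 0.0617] [0.5097 0.0815 0.0624]
[0.5068 0.0425 0.0617] [0.5052 0.0445 0.0617] [0.5058 0.0432 0.0627]
[0.5035 0.0053 0.0617] [0.5014 0.0067 0.0617] [0.5024 0.0059 0.0618]
[ 0.4994 -0.0324  0.0617] [ 0.4974 -0.0309  0.0617] [ 0.4984 -0.0317  0.062 ]
[ 0.4947 -0.0802  0.0617] [ 0.493  -0.079   0.0617] [ 0.4938 -0.0796  0.0619]
0.16210811358156332 -5.634899790769282
```

```bash
cat >> h.py <<'E'
from scipy.spatial.transform import Rotation as Ro
a=np.radians(5.63);xs=np.array([np.cos(a),-np.sin(a),0]);ys=np.array([np.sin(a),np.cos(a),0])
n=-np.sin(np.radians(10))*xs+np.cos(np.radians(10))*np.array([0,0,1])
Rt=np.c_[np.cross(-ys,-n),-ys,-n]
K=dict(tare=np.array([.4938,-.0796,.0617]),mode=np.array([.506,.0435,.0617]),enter=np.array([.4984,-.0316,.0617]))
def go(k,h):
    o=get_obs();p=np.array(o["ee_pos"]);R=np.array(o["ee_rot"])
    print("t",o["clock"],"turn",Ro.from_matrix(Rt@R.T).as_rotvec(degrees=True).round(2),"shift",(K[k]+n*(.019+h)-p).round(4),"F",np.round(o["contact_force"],2),"grip",o["grip_width"])
E
python3 -c "
from h import *
print(n,Rt);go('tare',.06)"
```

```text
[-0.17281053  0.01703558  0.98480775] [[ 0.98005721 -0.09810399  0.17281053]
 [-0.09661357 -0.99517617 -0.01703558]
 [ 0.17364818 -0.         -0.98480775]]
t 0.2 turn [  0.96 -10.02 -22.58] shift [ 0.2975  0.5192 -0.1105] F [ 0.09  0.58 -0.59] grip 0.08541983186395534
```

Emit:
send_rows(commands="0 0 -5 0.03 0.05 0 0; 0 -1 -8 0.06 0.1 0 0; 0 -2 -11 0.09 0.15 0 0; 0 -3 -13 0.12 0.2 0 0; 0 -4 -15 0.15 0.25 0 0; 0.3 -5 -17 0.18 0.3 0 0; 0.5 -6 -19 0.21 0.35 0 0; 0.7 -8 -21 0.24 0.4 -0.02 0; 0.9 -9 -22 0.27 0.46 -0.04 0; 0.96 -10.02 -22.58 0.297 0.519 -0.08 0", newtons=20)

```text
clock: 1.45
ee_pos: [0.4734, -0.0933, 0.181]
ee_rot: [[0.979, -0.099, 0.176], [-0.097, -0.995, -0.018], [0.177, 0.0, -0.984]]
contact_force: [1.4, -1.4, -0.5]
grip_width: -0.0001
```

```bash
python3 -c "
from h import *
go('tare',.06)
o=get_obs();d=get_image('wrist');cv2.imwrite('pics/w1.png',d['image']);print(d['mtx'],d['dist_coeffs'],np.round(d['hand_eye'],3))
print(o['qd'])"
```

```text
t 1.45 turn [0.02 0.17 0.04] shift [ 0.0067  0.0151 -0.0415] F [ 1.4  -1.39 -0.55] grip -0.00012315786494089903
[[289.31387089   0.         323.54064104]
 [  0.         289.31387089 199.78090614]
 [  0.           0.           1.        ]] [-0.03881029  0.          0.          0.          0.        ] [[-0.     0.963  0.269  0.07 ]
 [ 1.     0.     0.     0.   ]
 [ 0.     0.269 -0.963 -0.122]
 [ 0.     0.     0.     1.   ]]
[-63.39301532  29.097476     7.72603847  11.50558236  31.08994184
 -46.70219884 -86.71348132]
```

View pics/w1.png

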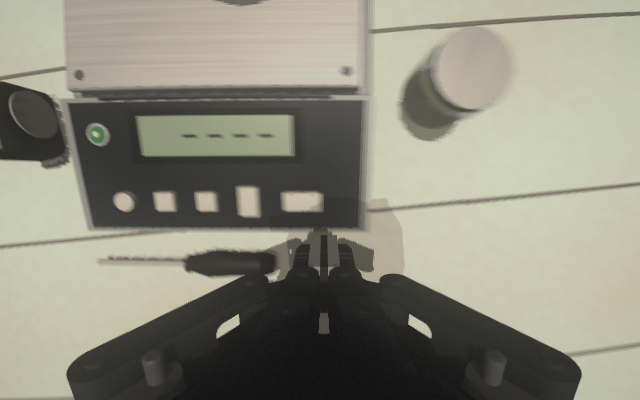

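Wrist view: shut fingertips at (323,230). Keys show clearly, with tare at (301,201) and mode at (165,201); screwdriver below, jar off to the right. Going down to about 30 mm above tare.

Emit:
send_rows(commands="0 0 0 0 0 0 0; 0 0 0 0 0 -0.01 0; 0 0 0 0.002 0 -0.02 0; 0 0 0 0.003 0 -0.03 0; 0 0 0 0.004 0 -0.045 0; 0 0 0 0.0055 0 -0.06 0; 0 0 0 0.0055 0 -0.06 0; 0 0 0 0.0055 0 -0.06 0; 0 0 0 0.0055 0 -0.06 0; 0 0 0 0.0055 0 -0.06 0")

```text
clock: 2.75
ee_pos: [0.4778, -0.0952, 0.1213]
ee_rot: [[0.98, -0.098, 0.173], [-0.097, -0.995, -0.018], [0.174, 0.001, -0.985]]
contact_force: [0.1, 0.0, -0.3]
grip_width: 0.0001
```

```bash
python3 -c "
from h import *
go('tare',.010)
o=get_obs();d=get_image('wrist');cv2.imwrite('pics/w2.png',d['image'])
T=np.eye(4);T[:3,:3]=o['ee_rot'];T[:3,3]=o['ee_pos'];T=T@d['hand_eye']
# predicted pixels of keys
P=np.array(list(K.values()));c=(P-T[:3,3])@T[:3,:3];c=c*[1,-1,-1]
print(cv2.projectPoints(c,np.zeros(3),np.zeros(3),d['mtx'],np.array(d['dist_coeffs']))[0][:,0].round(1))"
```

```text
t 2.75 turn [0.04 0.04 0.02] shift [ 0.011   0.0161 -0.031 ] F [ 0.08  0.05 -0.35] grip 7.042149576289511e-05
[[297.7 220.8]
 [117.6 220.3]
 [226.2 220.9]]
```

View pics/w2.png

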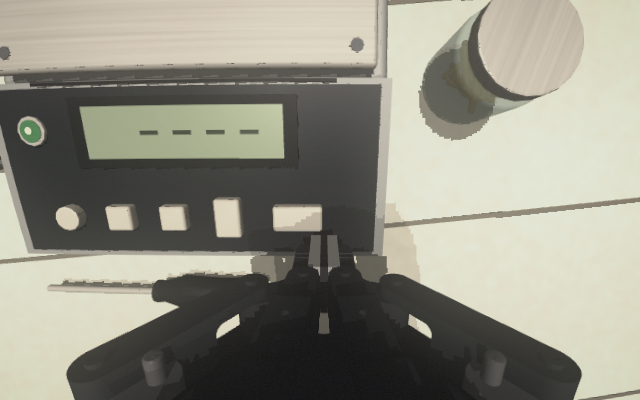

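Keys in the picture are at (297,218), (121,218) and (228,218), within 3 px of where I predicted them, and the tip offset checks out at about 20 mm. Descending.

Emit:
send_rows(commands="0 0 0 0.003 0.006 0 0; 0 0 0 0.007 0.012 -0.004 0; 0 0 0 0.0105 0.0161 -0.01 0; 0 0 0 0.0105 0.0161 -0.02 0; 0 0 0 0.011 0.0161 -0.031 0; 0 0 0 0.0113 0.016 -0.033 0; 0 0 0 0.0117 0.016 -0.035 0; 0 0 0 0.012 0.016 -0.037 0; 0 0 0 0.0122 0.016 -0.038 0; 0 0 0 0.0122 0.016 -0.038 0")

```text
clock: 4.05
ee_pos: [0.4899, -0.0791, 0.083]
ee_rot: [[0.98, -0.098, 0.173], [-0.097, -0.995, -0.018], [0.174, 0.001, -0.985]]
contact_force: [0.0, -0.4, -0.0]
grip_width: -0.0004
```

```bash
python3 -c "
from h import *
go('tare',-.0015)"
```

```text
t 4.05 turn [0.04 0.01 0.01] shift [ 0.0009 -0.0002 -0.004 ] F [ 0.03 -0.45 -0.01] grip -0.000406411307683703
```

Emit:
send_rows(commands="0 0 0 0.0002 0 -0.001 0; 0 0 0 0.0004 0 -0.002 0; 0 0 0 0.0005 0 -0.003 0; 0 0 0 0.0007 0 -0.004 0; 0 0 0 0.0008 -0.0001 -0.0045 0; 0 0 0 0.0009 -0.0001 -0.005 0; 0 0 0 0.001 -0.0001 -0.0055 0; 0 0 0 0.001 -0.0001 -0.0055 0; 0 0 0 0.001 -0.0001 -0.0055 0; 0 0 0 0.001 -0.0001 -0.0055 0")

```text
clock: 5.3
ee_pos: [0.4909, -0.0792, 0.0774]
ee_rot: [[0.98, -0.098, 0.173], [-0.097, -0.995, -0.018], [0.174, 0.001, -0.985]]
contact_force: [-2.1, 1.0, 4.4]
grip_width: 0.0003
```

```bash
python3 -c "
from h import *
go('tare',-.003);o=get_obs();print(o['contact_force']@n)"
```

```text
t 5.3 turn [0.03 0.   0.  ] shift [ 0.0002 -0.0001  0.    ] F [-2.06  1.03  4.42] grip 0.00033131151826171483
4.723287327672643
```

Tare: 4.7 N, which means about 3.2 mm in, so pressed. Lift off straight up and move over to mode.

Emit:
send_rows(commands="0 0 0 -0.001 0 0.006 0; 0 0 0 -0.003 0.0002 0.016 0; 0 0 0 -0.0043 0.0004 0.0246 0; 0 0 0 -0.0043 0.0004 0.0246 0; 0 0 0 0 0.04 0.0246 0; 0 0 0 0.004 0.08 0.0246 0; 0 0 0 0.0079 0.1235 0.0246 0; 0 0 0 0.0079 0.1235 0.0246 0; 0 0 0 0.0079 0.1235 0.0246 0; 0 0 0 0.0079 0.1235 0.0246 0")

```text
clock: 6.55
ee_pos: [0.4987, 0.043, 0.102]
ee_rot: [[0.98, -0.1, 0.173], [-0.098, -0.995, -0.018], [0.173, 0.001, -0.985]]
contact_force: [-0.9, -0.3, 0.4]
grip_width: -0.0002
```

```bash
python3 -c "
from h import *
go('mode',.003);go('mode',-.003)
o=get_obs();d=get_image('wrist');cv2.imwrite('pics/w3.png',d['image'])"
```

```text
t 6.55 turn [ 0.05 -0.01  0.11] shift [ 0.0035  0.0008 -0.0186] F [-0.9  -0.3   0.41] grip -0.0001799013084119018
t 6.55 turn [ 0.05 -0.01  0.11] shift [ 0.0046  0.0007 -0.0245] F [-0.9  -0.3   0.41] grip -0.0001799013084119018
```

View pics/w3.png

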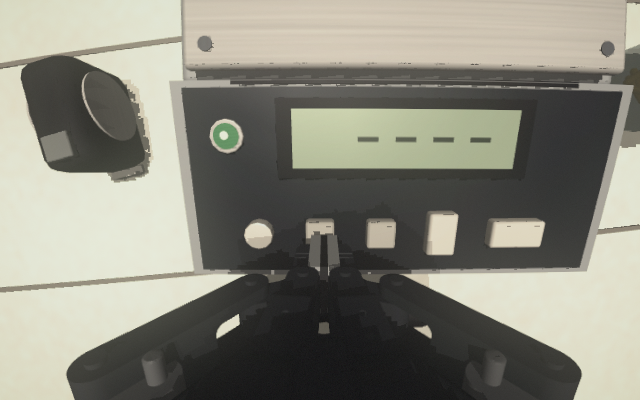

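The fingertip (323,235) lines up with the mode key (320,232); its neighbours are clear. Press.

Emit:
send_rows(commands="0 0 0 0.0018 0 -0.009 0; 0 0 0 0.0033 0 -0.018 0; 0 0 0 0.0035 0 -0.0195 0; 0 0 0 0.0037 0 -0.0205 0; 0 0 0 0.0039 0 -0.0215 0; 0 0 0 0.0041 0 -0.0225 0; 0 0 0 0.0043 0 -0.0235 0; 0 0 0 0.0045 0 -0.0245 0; 0 0 0 0.0045 0 -0.0245 0; 0 0 0 0.0045 0 -0.0245 0")

```text
clock: 7.85
ee_pos: [0.5033, 0.0442, 0.0775]
ee_rot: [[0.98, -0.098, 0.173], [-0.097, -0.995, -0.018], [0.174, 0.001, -0.985]]
contact_force: [-0.9, 0.2, 3.9]
grip_width: -0.0001
```

```bash
python3 -c "
from h import *
go('mode',-.003);o=get_obs();print(o['contact_force']@n);go('enter',.022)"
```

```text
t 7.85 turn [0.04 0.   0.01] shift [-0.0001 -0.0005 -0.0001] F [-0.88  0.24  3.93] grip -9.105659967888926e-05
4.029772881851847
t 7.85 turn [0.04 0.   0.01] shift [-0.012  -0.0751  0.0245] F [-0.88  0.24  3.93] grip -9.105659967888926e-05
```

4.0 N means about 2.5 mm, a bit marginal given the noise. Going 1 mm deeper to be sure.

Emit:
send_rows(commands="0 0 0 0.0001 0 -0.0005 0; 0 0 0 0.0002 0 -0.001 0; 0 0 0 0.0002 0 -0.001 0; 0 0 0 0.0002 0 -0.001 0; 0 0 0 0.0002 0 -0.001 0; 0 0 0 0.0002 0 -0.001 0; 0 0 0 0.0002 0 -0.001 0; 0 0 0 0.0002 0 -0.001 0; 0 0 0 0.0002 0 -0.001 0; 0 0 0 0.0002 0 -0.001 0")

```text
clock: 9.1
ee_pos: [0.5035, 0.0443, 0.0765]
ee_rot: [[0.98, -0.098, 0.173], [-0.097, -0.995, -0.018], [0.174, 0.001, -0.985]]
contact_force: [-2.0, -1.7, 5.5]
grip_width: 0.0
```

```bash
python3 -c "
from h import *
go('mode',-.004);o=get_obs();print(o['contact_force']@n);go('enter',.022)"
```

```text
t 9.1 turn [ 0.04 -0.    0.01] shift [-0.0001 -0.0005 -0.    ] F [-1.98 -1.68  5.49] grip 1.0200830695918679e-05
5.720535857142203
t 9.1 turn [ 0.04 -0.    0.01] shift [-0.0122 -0.0752  0.0256] F [-1.98 -1.68  5.49] grip 1.0200830695918679e-05
```

Mode is firmly pressed at 5.7 N, about 3.5–4 mm. Release and move to above enter.

Emit:
send_rows(commands="0 0 0 -0.001 0 0.006 0; 0 0 0 -0.003 0 0.016 0; 0 0 0 -0.0046 0 0.0256 0; 0 0 0 -0.0046 0 0.0256 0; 0 0 0 -0.007 -0.03 0.0256 0; 0 0 0 -0.0122 -0.0752 0.0256 0; 0 0 0 -0.0122 -0.0752 0.0256 0; 0 0 0 -0.0122 -0.0752 0.0256 0; 0 0 0 -0.0122 -0.0752 0.0256 0; 0 0 0 -0.0122 -0.0752 0.0256 0")

```text
clock: 10.35
ee_pos: [0.4913, -0.03, 0.102]
ee_rot: [[0.98, -0.097, 0.173], [-0.095, -0.995, -0.017], [0.174, 0.001, -0.985]]
contact_force: [0.4, -0.9, -0.7]
grip_width: -0.0002
```

```bash
python3 -c "
from h import *
go('enter',-.0035)"
```

```text
t 10.35 turn [ 0.03 -0.01 -0.08] shift [ 0.0044 -0.0013 -0.0251] F [ 0.45 -0.88 -0.74] grip -0.00017514212310277367
```

Emit:
send_rows(commands="0 0 0 0.0018 0 -0.009 0; 0 0 0 0.0033 0 -0.018 0; 0 0 0 0.0035 0 -0.0195 0; 0 0 0 0.0037 0 -0.021 0; 0 0 0 0.0039 0 -0.0225 0; 0 0 0 0.0042 0 -0.024 0; 0 0 0 0.0044 0 -0.0251 0; 0 0 0 0.0044 0 -0.0251 0; 0 0 0 0.0044 0 -0.0251 0; 0 0 0 0.0044 0 -0.0251 0")

```text
clock: 11.6
ee_pos: [0.4956, -0.031, 0.077]
ee_rot: [[0.98, -0.098, 0.173], [-0.097, -0.995, -0.018], [0.174, 0.001, -0.985]]
contact_force: [-1.2, -0.5, 5.2]
grip_width: 0.0002
```

```bash
python3 -c "
from h import *
go('enter',-.0035);o=get_obs();print(o['contact_force']@n)
d=get_image('wrist');cv2.imwrite('pics/w4.png',d['image'])"
```

```text
t 11.6 turn [ 0.04 -0.    0.01] shift [ 0.0001 -0.0004 -0.0001] F [-1.23 -0.48  5.23] grip 0.00018916478899421392
5.355735505751743
```

View pics/w4.png

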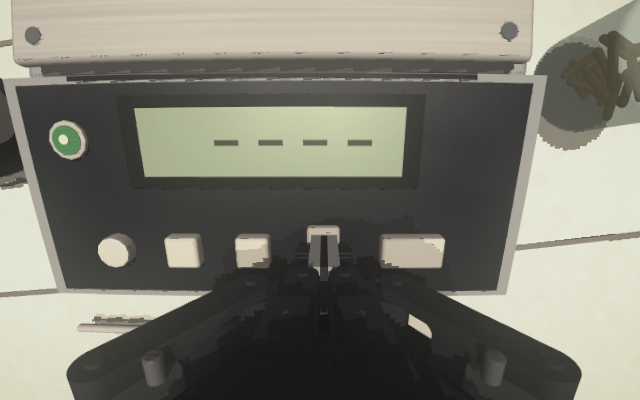

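Enter is pressed at 5.4 N, with the finger centred at (323,240) on the key and the units and tare keys free on either side. Releasing and backing up.

Emit:
send_rows(commands="0 0 0 -0.001 0 0.006 0; 0 0 0 -0.003 0 0.017 0; 0 0 0 -0.006 0 0.035 0; 0 0 0 -0.01 0 0.06 0; 0 0 0 -0.015 0 0.09 0; 0 0 0 -0.02 0 0.12 0; 0 0 0 -0.02 0 0.12 0; 0 0 0 -0.02 0 0.12 0; 0 0 0 -0.02 0 0.12 0; 0 0 0 -0.02 0 0.12 0")

```text
clock: 12.9
ee_pos: [0.4755, -0.0309, 0.1964]
ee_rot: [[0.98, -0.098, 0.172], [-0.097, -0.995, -0.018], [0.173, 0.001, -0.985]]
contact_force: [0.1, -0.1, -0.2]
grip_width: -0.0
```

```bash
python3 -c "
from h import *
go('enter',.12)
cv2.imwrite('pics/w5.png',get_image('wrist')['image'])"
```

```text
t 12.9 turn [ 0.04 -0.07  0.  ] shift [-0.0011  0.0016  0.0022] F [ 0.11 -0.1  -0.19] grip -3.303640998878252e-05
```

View pics/w5.png

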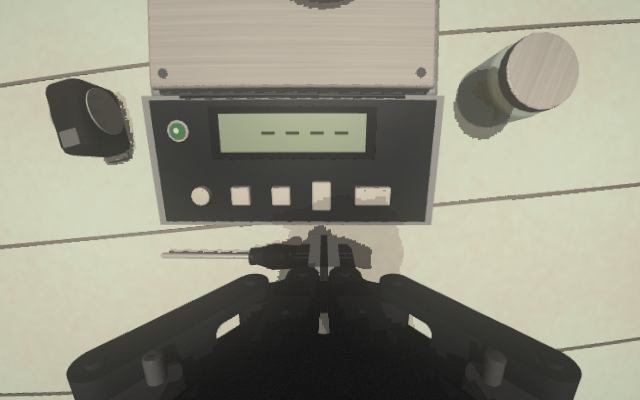

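All five keys (row 195, columns 200–372) are back out. The screwdriver, jar and tape haven't moved, and the arm is clear of everything.

```bash
python3 -c "
from station import *
print(finish_job())"
```

```text
the job is handed in; nothing more can be done
None
```

I pressed and released tare, mode and enter, in that order, with the closed fingertips square to the sloping panel. I handed the job in at about 13 s.

- **Press forces:** the readings along the panel's normal were 4.7 N for tare, 5.7 N for mode and 5.4 N for enter. By the key spring that is about 3–4 mm of travel each, past the 2 mm needed and short of the stop.
- **Mode key:** its first reading was only 4.0 N (about 2.5 mm). I pushed 1 mm deeper without letting go, so it should count as one press.
- **Last checks:** after backing off, the tool force was about 0.2 N. In the last picture all five keys were up, and the jar, tape measure and screwdriver looked unmoved. The dish was mostly out of that view, but the arm never went over the pan.
- **Not confirmed:** the display showed "- - - -" throughout, so it says nothing about whether the presses registered. No check failed; the top and side cameras differed by about 2 mm on key positions, within their calibration.

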